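# Tug-test the stone cassette, then turn it over

### The arm

A 7-joint arm with a two-finger parallel gripper is mounted at the origin on the work surface. World frame = base frame: x ahead of the robot, y to its left, z up, the work surface at z = 0. Lengths are in m, angles in degrees, forces in N, time in s.
With the tool pointing down it reaches from about 0.425 to 0.95 m from the base axis. Payload 4.7 kg.
Tool frame: the origin (TCP) lies midway between the tips of the shut fingers; the grasp point (between the pads) lies 19 mm behind it (arm.grip_point_offset is the distance from the TCP to the grasp point, in m); z points along the fingers, y is the direction in which the jaws open and shut (so a half turn about z gives the same grasp; the last joint's range is limited). The gripper opens to 87 mm and grips with 3 to 60 N. Pads are 19 mm wide; open, the fingers measure 117 mm over their backs; the gripper's body (75 mm by 190 mm) begins 51 mm behind the grasp point.
Start: joints at [-77.344, 26.849, -2.785, 87.806, 1.381, 65.374, -4.715], TCP at [0.167, 0.654, 0.223] pointing down, gripper open.
Joint ranges: [-148.3, 148.3], [-19.14, 114.17], [-79.39, 73.82], [5.75, 140.21], [-59.74, 239.74], [12.07, 113.84], [-152.46, 152.46]. Speed limits (degrees/s): [147.25, 147.25, 180, 180, 180, 180, 180].

### API

Orientations are given as a 3x3 rotation matrix whose columns are the frame's x, y, z axes.
In Python, from rig import arm gives the robot as it stands.
- The arm moves only by the tool drive_tool, never from a script. Its arguments are lists of equal length, an entry for each row: "xyz": the shift along the tool's x, y, z in mm, a list of three; "angular": the turn, a rotation vector about the tool's x, y, z in rad, a list of three; "claw": the finger opening in mm, from 0 to 87. A call has 1 to 5 rows; each row is the pose to reach, as a shift and turn from the pose commanded when the call began, along the tool's axes at that moment; what a row does not reach only later rows make up. A row lasts 1/8 s, in which the tool goes at most 62.5 mm and 10.7 degrees, less where a joint would pass 70% of its speed; a pose out of reach is approached as far as the arm can. A call with a gripper value outside its range is refused whole. The fingers move at their own pace and stop on an object; "newtons" is the grip in N (left out, the last holds). Time passes only in rows, so rows that repeat a pose let the fingers close. It gives the time, the measured TCP pose, the force and the opening at its end, in the units of the state.
- arm.state(): the state, without advancing time (a new reading comes with each control period).
- arm.read_camera(name): name is "scene" or "top"; returns a dict with "color" (400x640x3 uint8, blue, green, red), "camera_matrix" (3x3 intrinsics, pixels), "cam_to_world" (4x4, takes a point from camera to world coordinates). Camera axes: x right, y down, z forward; pixel columns grow to the right and rows downward; lengths in m; the calibration is good to about 2 mm. A picture is of the moment at which its call begins. There is no depth.
- arm.close_job(): hands the job in, once; it reports no verdict.
The state is a dict: "clock": time; "joints": joint angles; "dq": joint speeds; "effort": joint torques, N m; "tool_pos": TCP position; "tcp_rot": TCP orientation; "ft_force": force on the tool from outside, world axes, zero at the start; "wrist_torque": the same for the moment, N m; "grip_width": opening from 0.0 (shut) to 1.0 (fully open).
Only numpy, scipy, OpenCV 4.12 (cv2) and the standard library are available. Lean on these libraries where they do the work, as an engineer would, in place of code of your own. Each camera call takes 0.05 s, during which the arm holds its last target. There are 200 camera calls.

### The job

The stone cassette has been slid into the level cradle of the turn-over stage, but its spring catch may or may not have dropped in. Before turning anything, tug the cassette firmly outward by its pull, about as hard as lifting a one-kilogram bag; if it slides, push it fully home so the catch drops in and tug again until the catch really holds against the pull. Then turn the cradle upside down with the handwheel, all the way to its far stop, and leave it there with the cassette still latched in it and the other things on the bench undisturbed.

Things in the scene. Friction and masses are not known exactly. Their poses are not given: they have to be found in the camera images.
- stand: Fixed turn-over stage: dark base plate 170 x 150 x 12 mm, two grey uprights (tops 153 mm above the bench) carrying the cradle on a level trunnion axis 135 mm above the bench. Origin: centre of the plate's underside. -x points out of the cradle's mouth (roughly to the robot), y runs along the trunnion axis, z up; the handwheel is on the +y side.
- cradle_bed (a point): Cradle's centre, on the trunnion axis, 135 mm above the stand's origin; its axes turn with the cradle and equal the stand's when level. The cradle is an aluminium channel, 84 mm (x) by 74 mm (y), open to -x, with lips over and under the cassette's long edges, a dark stop block behind, and a bridge over the top at x = 8 mm that carries the catch.
- cradle (a joint): Cradle's angle about the trunnion axis, rad: 0 = level, right way up (stop); grows as the mouth goes down and the rear comes up; 3.14 = upside down (stop). It turns stiffly (about 0.1 N m of friction, plus up to 0.15 N m of weight: 2 to 5 N at the handle) and rests by its own weight at both ends. Cassette and pull swing within 94 mm of the axis and clear the base.
- crank_handle (a point): Middle of the handwheel's handle: a black round bar, 13 mm thick, 48 mm long, parallel to the axis, on the outer face (y = 74 mm) of a 120 mm black wheel fixed to the cradle. Point at x 50, y 104, z 0 mm in the cradle's axes: 50 mm off the axis. With the cradle level it is on the far (+x) side at axis height; it travels over the top to the near (-x) side.
- cassette: Loose aluminium cassette, 84 x 60 x 12 mm, about 0.24 kg, six stones in clear windows; slides along x in the cradle. Origin at its centre, axes as the cradle's; fully home it meets cradle_bed. A keeper strip 5 mm high on top has a gap for the catch. Starts 0 to 7 mm short of home. Latched, it still has 2.5 mm of free play outward; unlatched it slides out with 2 to 4 N.
- bail (a point): Middle of the cross-bar of the cassette's pull: steel bar 10 mm thick, 58 mm long in y, 88 mm in front (-x) of the cassette's centre and at its mid-height, on two 8 mm side arms at y = +-25.5 mm. Bar, arms and cassette front leave an opening 41 (x) by 43 mm (y), free above and below, for shut fingertips: tug the bar to -x from inside, push home on the front face to +x.
- catch: Spring plunger on the bridge: 8 mm steel pin with a 20 mm round black knob (top 44 mm above the axis), moving in z. Origin 8 mm in +x from cradle_bed when down, some 4.5 mm higher while the pin only rides on the keeper strip. It drops by itself once the cassette is within 2.5 mm of home and then holds; a pull over 50 N would bend it.
- spare_cassette: An identical cassette lying on the bench; leave it alone. Origin at its centre, 6 mm above the bench.
- loupe: Small folding loupe, 53 x 25 x 15 mm, near the stage; leave it alone.
- gem_jar0: Round clear stone jar, 34 mm across, 16 mm high, near the stage; leave it alone.
- gem_jar1: Another such jar, near the stage; leave it alone.
- gem_jar2: Another such jar; leave it alone.
- tweezers: Steel stone tweezers, 160 mm long, 9 mm high, lying flat; leave them alone.
- stone_gauge: Dial stone gauge lying flat, dial 58 mm across, about 130 mm long, 14 mm high; leave it alone.
There are look-alikes about, which are no part of the job. What is shaped like the cassette but red is not meant.

How it is judged (in metres and radians):
On the way, in this order (a step that is already met when the one before it is completed fails the run):
1. with the cradle level, the cassette is tugged by the fingers and the catch bears the pull (over 6 N for 0.15 s), the cassette staying in (contact force between catch and cassette above 6 N and contact force between the fingers and cassette above 4 N and x of cassette in the frame of cradle_bed above -0.0045 m and value of joint cradle below 0.25 rad), for 0.15 s.
2. the cradle is turned upside down (value of joint cradle above 2.95 rad), for 0.2 s.
At the end, for the whole second after the job is handed in: The cradle stands upside down at its far stop (angle over 3.04 rad), the cassette is upside down in it and still latched (within 4 mm of fully home) and at rest (value of joint cradle above 3.04 rad and angle between cassette's own z axis and vertical above 3 rad and x of cassette in the frame of cradle_bed between -0.004 and 0.003 m and distance between cassette and cradle_bed below 0.007 m and linear speed of cassette below 0.02 m/s); the robot touches nothing.
It fails at once if the cassette comes out of the cradle (more than 45 mm) (x of cassette in the frame of cradle_bed below -0.045 m).
It fails at once if the catch is overstrained (over 50 N) (contact force between catch and cassette above 50 N).
It fails at once if another thing on the bench is moved more than 30 mm (distance of any of spare_cassette, loupe, gem_jar0, gem_jar1, gem_jar2, tweezers, stone_gauge from where it was at the start of the episode above 0.03 m).
It also fails if it takes over 64 s, if anything falls off the work surface, if the arm or the gripper's body presses on something with over 40 N, if the wrist force passes 120 N, or if a joint passes its speed limit or range.

## Working session

There is one attempt and no reset: what is moved stays moved. The work goes in short steps, Python scripts to look and compute and a tool call to move; the robot and the scene stay as the last step left them, time stands still between calls to the robot, and variables do not carry over. Pictures are saved under pics/ and viewed, on a budget of 10 in all, crops included, one or two more only if the job needs it, and the job is handed in when it is done.

Besides the shell and the picture viewer there is one more tool, called after "Emit:" by a JSON object that holds its "api" and its "payload", one argument or row to a line. drive_tool: Moves the arm, as the interface text tells. Its arguments: {"type":"object","properties":{"xyz":{"type":"array"},"angular":{"type":"array"},"claw":{"type":"array"},"newtons":{"type":"number"}},"required":["xyz","angular","claw"]}

```bash
ls; mkdir -p pics; cat > h.py <<'E'
import numpy as np,cv2
from rig import arm
def cam(n):
    d=arm.read_camera(n); return d['color'].copy(),np.array(d['camera_matrix']),np.array(d['cam_to_world'])
def ray(K,T,uv):
    d=T[:3,:3]@np.linalg.solve(K,[uv[0],uv[1],1.]); return T[:3,3],d
def onz(K,T,uv,z):
    o,d=ray(K,T,uv); return o+d*(z-o[2])/d[2]
def proj(K,T,p):
    q=K@(T[:3,:3].T@(np.array(p)-T[:3,3])); return q[:2]/q[2]
E
python3 - <<'E'
from h import *
for n in('scene','top'):
    c,K,T=cam(n); cv2.imwrite(f'pics/{n}0.png',c); np.savez(f'{n}0.npz',c=c,K=K,T=T); print(n,K.round(1).tolist(),T.round(3).tolist())
print(arm.state())
E
```

```text
pics
scene [[398.1, 0.0, 317.0], [0.0, 398.1, 203.8], [0.0, 0.0, 1.0]] [[-0.779, 0.429, -0.458, 1.011], [0.628, 0.538, -0.562, 0.584], [0.005, -0.725, -0.689, 0.797], [0.0, 0.0, 0.0, 1.0]]
top [[412.9, 0.0, 321.8], [0.0, 412.9, 198.6], [0.0, 0.0, 1.0]] [[-0.019, -0.992, 0.126, 0.41], [-1.0, 0.018, -0.005, -0.01], [0.003, -0.126, -0.992, 1.305], [0.0, 0.0, 0.0, 1.0]]
{'clock': 0.1, 'joints': array([-77.3428692 ,  26.89198558,  -2.78591201,  87.86484686,
         1.38114071,  65.37542172,  -4.71462618]), 'dq': array([-0.01076967, -0.13426239,  0.17007609, -0.19245419,  0.13050489,
        0.06273357, -0.01094458]), 'effort': array([ 1.30805198e-03, -5.09171283e+01, -8.07355600e-02, -2.36827844e+01,
       -6.13763393e-02,  3.44721868e-02,  8.29819942e-05]), 'tool_pos': array([0.16671414, 0.65354751, 0.22162771]), 'tcp_rot': array([[-9.68977047e-01,  2.47150443e-01, -3.75793209e-04],
       [ 2.47150723e-01,  9.68975590e-01, -1.68095785e-03],
       [-5.13150303e-05, -1.72168713e-03, -9.99998517e-01]]), 'ft_force': array([ 0.56284363, -0.38900976, -0.28709671]), 'wrist_torque': array([-0.02080078,  0.03165509,  0.03492887]), 'grip_width': 0.9978581043465106}
```

View pics/scene0.png

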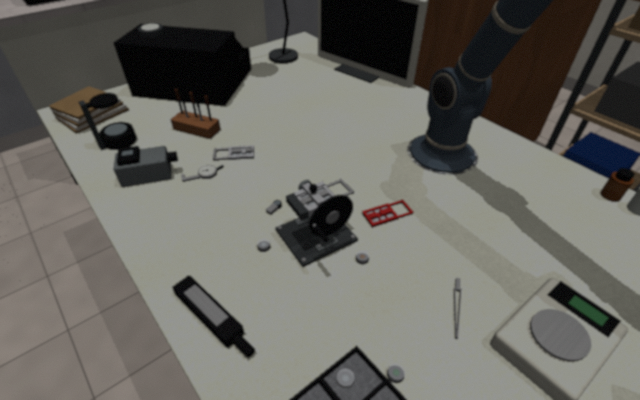

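View pics/top0.png

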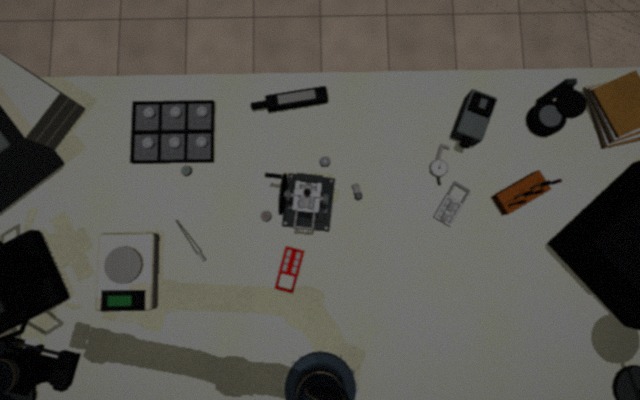

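The scene view shows the stage at about (318,225), with the wheel at (331,215), the red look-alike at (388,213) and the spare at (234,153). The top view shows the stage at (307,203), the handwheel at (283,195) with its handle at (272,176), and the pull at (304,231). The red look-alike is at (289,270), the spare at (451,204), and jars at (266,216), (325,161) and (187,171).

Two things could be taken for the cassette: the red one (289,270), and the spare lying on the bench (451,204). The one I want is in the stage at (307,200). I'll check it in a close crop.

```bash
python3 - <<'E'
from h import *
a=np.load('top0.npz')['c'][155:255,250:370]; b=np.load('scene0.npz')['c'][165:285,260:380]
f=lambda c,s:cv2.convertScaleAbs(cv2.resize(c,None,fx=s,fy=s,interpolation=cv2.INTER_CUBIC),alpha=1.6)
A=f(a,4);A=cv2.copyMakeBorder(A,0,80,0,0,0);A=cv2.resize(f(a,3.3),(396,330));B=cv2.resize(f(b,3.3),(396,396))
o=np.zeros((396,792,3),np.uint8);o[:330,:396]=A;o[:,396:]=B
cv2.imwrite('pics/crop1.png',o)
E
```

```text
(no output)
```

View pics/crop1.png

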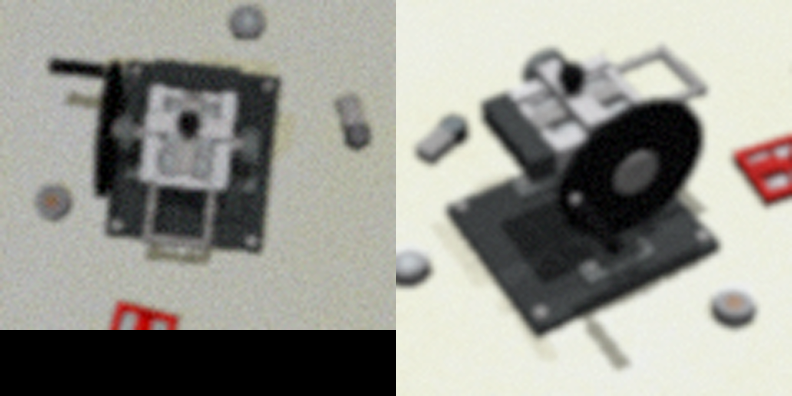

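The crop shows the silver cassette in the stage. In the left half, the pull's bar is at crop (181,240), the knob at (189,124) and the handle from (50,66) to (105,70); the plate's corners are at about (280,76), (262,252) and (107,234).

```bash
python3 - <<'E'
from h import *
d=np.load('top0.npz');c,K,T=d['c'],d['K'],d['T']
P=lambda u,v,z:onz(K,T,(250+u/3.3-.35,155+v/3.3-.35),z)
for n,u,v,z in [('BR',280,76,.012),('FR',262,252,.012),('FL',107,234,.012),('bar',181,240,.135),('barL',150,236,.14),('barR',213,243,.14),('armLrear',152,185,.139),('armRrear',215,193,.139),('knob',189,124,.179),('h0',50,66,.135),('h1',105,70,.135)]:
    print(n,P(u,v,z).round(4))
g=c.max(2).astype(int)
print(c[225:238,304].tolist())
m=(g<75).astype(np.uint8); roi=np.zeros_like(m); roi[165:240,255:345]=m[165:240,255:345]
# right edge & bottom edge of plate
R=np.array([(np.where(roi[v])[0].max()+.5,v) for v in range(185,225)]); print('right',np.polyfit(R[:,1],R[:,0],1))
B=np.array([(u,np.where(roi[:,u])[0].max()+.5) for u in list(range(285,294))+list(range(318,329))]); print('bot',np.polyfit(B[:,0],B[:,1],1),B[:,1])
# handle
hm=np.zeros_like(m);hm[168:183,262:278]=(g<50)[168:183,262:278]
v,u=np.where(hm);print('handle',u.min(),u.max(),[(x,v[u==x].mean().round(1)) for x in np.unique(u)])
s=np.load('scene0.npz')
# bar rays: scene crop far bar ends
for n,uv in [('barS',(260+(685-396)/3.3,165+72/3.3))]:
    print(n,onz(s['K'],s['T'],uv,.135).round(4))
print('knobS',onz(s['K'],s['T'],(260+(572-396)/3.3,165+68/3.3),.179).round(4))
E
```

```text
BR [ 0.6403 -0.0583  0.012 ]
FR [ 0.4716 -0.0374  0.012 ]
FL [0.4913 0.1093 0.012 ]
bar [0.4773 0.0345 0.135 ]
barL [0.4809 0.0608 0.14  ]
barR [0.4739 0.0071 0.14  ]
armLrear [0.5247 0.0586 0.139 ]
armRrear [0.5168 0.0046 0.139 ]
knob [0.5714 0.0249 0.179 ]
h0 [0.6309 0.1466 0.135 ]
h1 [0.6265 0.0987 0.135 ]
[[31, 32, 30], [47, 48, 49], [61, 65, 67], [80, 79, 83], [77, 83, 82], [98, 102, 101], [91, 97, 97], [74, 84, 83], [73, 83, 85], [84, 92, 90], [99, 102, 104], [112, 115, 114], [109, 116, 114]]
right [-1.10506567e-01  3.54298593e+02]
bot [1.23570144e-01 1.90827467e+02] [226.5 226.5 226.5 226.5 226.5 226.5 226.5 226.5 226.5 230.5 230.5 230.5
 230.5 230.5 230.5 230.5 231.5 231.5 231.5 230.5]
handle 265 277 [(np.int64(265), np.float64(175.0)), (np.int64(266), np.float64(175.0)), (np.int64(267), np.float64(174.5)), (np.int64(268), np.float64(175.0)), (np.int64(269), np.float64(175.0)), (np.int64(270), np.float64(175.0)), (np.int64(271), np.float64(175.0)), (np.int64(272), np.float64(175.0)), (np.int64(273), np.float64(175.0)), (np.int64(274), np.float64(175.5)), (np.int64(275), np.float64(175.5)), (np.int64(276), np.float64(175.5)), (np.int64(277), np.float64(176.0))]
barS [0.4717 0.0427 0.135 ]
knobS [0.5681 0.0248 0.179 ]
```

The stand centre and bed come out at about (0.565, 0.0255) with yaw about -7.2°, and the plate edges, knob, handle and bar agree to within about 3 mm. My plan is to straddle the bail bar with the jaws along stand x and tug, then grip the handle near its outer end with the same orientation.

```bash
cat >> h.py <<'E'
from scipy.spatial.transform import Rotation as Ro
YAW=np.radians(-7.2); BED=np.array([.565,.0255,.135]); S=Ro.from_euler('z',YAW).as_matrix()
# tool: y = stand x, z down, x = y x z
RT=np.column_stack([np.cross(S[:,0],[0,0,-1]),S[:,0],[0,0,-1]])
def go(p,R=RT,stand=True):
    s=arm.state(); w=BED+S@np.array(p)/1000 if stand else np.array(p)
    M=s['tcp_rot']; print('mm',(M.T@(w-s['tool_pos'])*1000).round(1),'rad',Ro.from_matrix(M.T@R).as_rotvec().round(4),'target',w.round(4))
def st():
    s=arm.state(); print('t',s['clock'],'standpos',(S.T@(s['tool_pos']-BED)*1000).round(1),'F',(S.T@s['ft_force']).round(2),'w',round(s['grip_width']*87,1))
E
python3 -c "
from h import *
go([-88,0,110]);st()"
```

```text
mm [-453.8 -521.1  -22.5] rad [-1.4000e-03  1.3000e-03  1.4467e+00] target [0.4777 0.0365 0.245 ]
t 0.1 standpos [-473.9  573.2   86.6] F [ 0.61 -0.32 -0.29] w 86.8
```

Emit:
{"api": "drive_tool", "payload": {
  "xyz": [
    [-38,-43,-30],
    [-76,-87,-60],
    [-113,-130,-60],
    [-151,-174,-60],
    [-189,-217,-60]
  ],
  "angular": [
    [0,0,0.12],
    [0,0,0.24],
    [0,0,0.36],
    [0,0,0.48],
    [0,0,0.6]
  ],
  "claw": [60,40,30,30,30],
  "newtons": 15
}}

```text
clock: 0.72
tool_pos: [0.2969, 0.395, 0.2824]
tcp_rot: [[-0.657, 0.754, -0.0], [0.754, 0.657, -0.0], [0.0, -0.0, -1.0]]
ft_force: [1.0, -0.2, 0.4]
grip_width: 0.517
```

```bash
python3 -c "
from h import *
go([-88,0,130]);st()"
```

```text
mm [-389.   -99.3   17.4] rad [-1.000e-04  0.000e+00  8.426e-01] target [0.4777 0.0365 0.265 ]
t 0.725 standpos [-312.3  332.9  147.4] F [ 1.02 -0.04  0.38] w 45.0
```

Emit:
{"api": "drive_tool", "payload": {
  "xyz": [
    [-60,-14,0],
    [-120,-28,0],
    [-180,-42,0],
    [-240,-56,0],
    [-300,-72,5]
  ],
  "angular": [
    [0,0,0.17],
    [0,0,0.34],
    [0,0,0.51],
    [0,0,0.68],
    [0,0,0.842]
  ],
  "claw": [30,30,30,30,30]
}}

```text
clock: 1.35
tool_pos: [0.441, 0.1225, 0.2777]
tcp_rot: [[0.126, 0.992, 0.001], [0.992, -0.126, 0.001], [0.001, 0.001, -1.0]]
ft_force: [1.3, -0.5, -0.7]
grip_width: 0.35
```

```bash
python3 -c "
from h import *
go([-88,0,60]);st()"
```

```text
mm [-80.7  47.1  82.7] rad [ 0.0009 -0.0011 -0.0003] target [0.4777 0.0365 0.195 ]
t 1.35 standpos [-135.2   80.7  142.7] F [ 1.31 -0.31 -0.67] w 30.4
```

Emit:
{"api": "drive_tool", "payload": {
  "xyz": [
    [-40,24,10],
    [-80.7,47,20],
    [-80.7,47,60],
    [-80.7,47,80],
    [-80.7,47,80]
  ],
  "angular": [
    [0,0,0],
    [0,0,0],
    [0,0,0],
    [0,0,0],
    [0,0,0]
  ],
  "claw": [30,30,30,30,30]
}}

```text
clock: 1.98
tool_pos: [0.4758, 0.0381, 0.1961]
tcp_rot: [[0.121, 0.993, -0.004], [0.993, -0.121, -0.001], [-0.002, -0.004, -1.0]]
ft_force: [0.2, -0.3, 1.2]
grip_width: 0.345
```

```bash
python3 - <<'E'
from h import *
st()
c,K,T=cam('scene'); b=c[130:270,250:420]
cv2.imwrite('pics/s2.png',cv2.convertScaleAbs(cv2.resize(b,None,fx=4,fy=4,interpolation=cv2.INTER_CUBIC),alpha=1.6))
go([-88,0,-12])
s=arm.state();print('tcp px',proj(K,T,s['tool_pos']))
E
```

```text
t 1.975 standpos [-90.1   1.4  61.1] F [ 0.19 -0.31  1.17] w 30.0
mm [-1.7  1.1 74.3] rad [-0.0012  0.0006  0.0046] target [0.4777 0.0365 0.123 ]
tcp px [346.27511948 167.37429963]
```

View pics/s2.png

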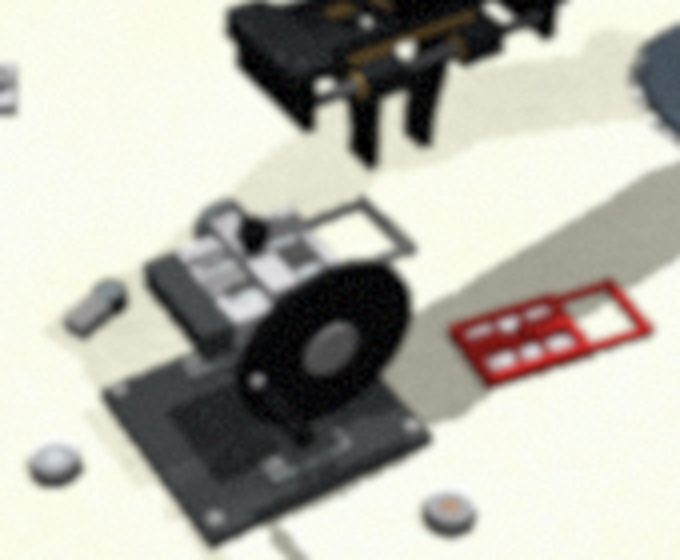

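The picture shows the open fingers at (365,150) and (425,130), straddling above the bail bar, which runs from (362,200) to (410,248) in the crop. Next I lower them.

Emit:
{"api": "drive_tool", "payload": {
  "xyz": [
    [-1.7,1,20],
    [-1.7,1,40],
    [-1.7,1,60],
    [-1.7,1,74],
    [-1.7,1,74]
  ],
  "angular": [
    [0,0,0],
    [0,0,0],
    [0,0,0],
    [0,0,0],
    [0,0,0]
  ],
  "claw": [30,30,30,30,30]
}}

```text
clock: 2.65
tool_pos: [0.4779, 0.0368, 0.1234]
tcp_rot: [[0.12, 0.993, -0.001], [0.993, -0.12, -0.0], [-0.0, -0.001, -1.0]]
ft_force: [0.5, -0.4, 0.8]
grip_width: 0.347
```

```bash
python3 - <<'E'
from h import *
st()
c,K,T=cam('scene');print('bar px pred',proj(K,T,BED+S@[-.088,0,0]))
E
```

```text
t 2.65 standpos [-87.9   0.3 -11.6] F [ 0.52 -0.37  0.85] w 30.1
bar px pred [344.19332541 186.53856479]
```

Emit:
{"api": "drive_tool", "payload": {
  "xyz": [
    [0,0,0],
    [0,0,0],
    [0,0,0],
    [0,0,0]
  ],
  "angular": [
    [0,0,0],
    [0,0,0],
    [0,0,0],
    [0,0,0]
  ],
  "claw": [18,18,18,18]
}}

```text
clock: 3.2
tool_pos: [0.4781, 0.0367, 0.1237]
tcp_rot: [[0.121, 0.993, 0.0], [0.993, -0.121, 0.0], [0.0, 0.0, -1.0]]
ft_force: [0.4, -0.0, 0.0]
grip_width: 0.212
```

```bash
python3 -c "
from h import *
st()"
```

```text
t 3.2 standpos [-87.7   0.2 -11.3] F [0.35 0.02 0.03] w 18.5
```

Emit:
{"api": "drive_tool", "payload": {
  "xyz": [
    [0,-2,0],
    [0,-2,0],
    [0,-4,0],
    [0,-4,0]
  ],
  "angular": [
    [0,0,0],
    [0,0,0],
    [0,0,0],
    [0,0,0]
  ],
  "claw": [18,18,18,18]
}}

```text
clock: 3.7
tool_pos: [0.4738, 0.0371, 0.1235]
tcp_rot: [[0.121, 0.993, -0.0], [0.993, -0.121, 0.0], [0.0, -0.0, -1.0]]
ft_force: [0.3, 0.0, 0.8]
grip_width: 0.208
```

```bash
python3 -c "
from h import *
st()"
```

```text
t 3.7 standpos [-91.9   0.1 -11.5] F [0.32 0.08 0.84] w 18.1
```

Emit:
{"api": "drive_tool", "payload": {
  "xyz": [
    [0,-1,0],
    [0,-1,0],
    [0,-2,0],
    [0,-2,0]
  ],
  "angular": [
    [0,0,0],
    [0,0,0],
    [0,0,0],
    [0,0,0]
  ],
  "claw": [18,18,18,18]
}}

```text
clock: 4.2
tool_pos: [0.472, 0.0374, 0.1235]
tcp_rot: [[0.121, 0.993, -0.0], [0.993, -0.121, 0.0], [0.0, -0.0, -1.0]]
ft_force: [-1.0, -0.6, -0.4]
grip_width: 0.206
```

```bash
python3 -c "
from h import *
st()"
```

```text
t 4.2 standpos [-93.8   0.1 -11.5] F [-0.96 -0.68 -0.42] w 17.9
```

Emit:
{"api": "drive_tool", "payload": {
  "xyz": [
    [0,-1,0],
    [0,-1,0],
    [0,-1,0]
  ],
  "angular": [
    [0,0,0],
    [0,0,0],
    [0,0,0]
  ],
  "claw": [18,18,18]
}}

```text
clock: 4.58
tool_pos: [0.4712, 0.0374, 0.1236]
tcp_rot: [[0.121, 0.993, 0.0], [0.993, -0.121, 0.0], [0.0, 0.0, -1.0]]
ft_force: [1.4, 0.2, -1.1]
grip_width: 0.206
```

```bash
python3 -c "
from h import *
st()"
```

```text
t 4.575 standpos [-94.6   0.1 -11.4] F [ 1.4   0.37 -1.15] w 17.9
```

Emit:
{"api": "drive_tool", "payload": {
  "xyz": [
    [0,-1,0],
    [0,-1,0],
    [0,-1,0]
  ],
  "angular": [
    [0,0,0],
    [0,0,0],
    [0,0,0]
  ],
  "claw": [18,18,18]
}}

```text
clock: 4.95
tool_pos: [0.4704, 0.0376, 0.1236]
tcp_rot: [[0.121, 0.993, 0.001], [0.993, -0.121, 0.0], [0.0, 0.001, -1.0]]
ft_force: [1.5, 0.0, -0.5]
grip_width: 0.206
```

Emit:
{"api": "drive_tool", "payload": {
  "xyz": [
    [0,-1,0],
    [0,-1,0],
    [0,-1,0]
  ],
  "angular": [
    [0,0,0],
    [0,0,0],
    [0,0,0]
  ],
  "claw": [18,18,18]
}}

```text
clock: 5.32
tool_pos: [0.4701, 0.0377, 0.1239]
tcp_rot: [[0.121, 0.993, 0.002], [0.993, -0.121, 0.0], [0.0, 0.002, -1.0]]
ft_force: [5.0, -1.4, -1.0]
grip_width: 0.208
```

```bash
python3 -c "
from h import *
st()"
```

```text
t 5.325 standpos [-95.6   0.2 -11.1] F [ 5.14 -0.74 -1.01] w 18.1
```

Emit:
{"api": "drive_tool", "payload": {
  "xyz": [
    [0,-1,0],
    [0,-1,0],
    [0,-1,0]
  ],
  "angular": [
    [0,0,0],
    [0,0,0],
    [0,0,0]
  ],
  "claw": [18,18,18]
}}

```text
clock: 5.7
tool_pos: [0.47, 0.0378, 0.1242]
tcp_rot: [[0.121, 0.993, 0.004], [0.993, -0.121, 0.0], [0.001, 0.004, -1.0]]
ft_force: [6.3, -0.9, -1.1]
grip_width: 0.204
```

Emit:
{"api": "drive_tool", "payload": {
  "xyz": [
    [0,-1,0],
    [0,-1,0],
    [0,-1,0]
  ],
  "angular": [
    [0,0,0],
    [0,0,0],
    [0,0,0]
  ],
  "claw": [18,18,18]
}}

```text
clock: 6.08
tool_pos: [0.4699, 0.0378, 0.1245]
tcp_rot: [[0.121, 0.993, 0.006], [0.993, -0.121, -0.0], [0.001, 0.006, -1.0]]
ft_force: [8.3, -0.2, -0.4]
grip_width: 0.207
```

```bash
python3 -c "
from h import *
st()"
```

```text
t 6.075 standpos [-95.9   0.3 -10.5] F [ 8.3   0.85 -0.4 ] w 18.0
```

The force rises while the position holds, so the catch seems to bear. I'll pull on to about 14 N to leave margin over friction, and hold.

Emit:
{"api": "drive_tool", "payload": {
  "xyz": [
    [0,-1,0],
    [0,-2,0],
    [0,-3,0],
    [0,-3,0],
    [0,-3,0]
  ],
  "angular": [
    [0,0,0],
    [0,0,0],
    [0,0,0],
    [0,0,0],
    [0,0,0]
  ],
  "claw": [18,18,18,18,18]
}}

```text
clock: 6.7
tool_pos: [0.4697, 0.038, 0.1254]
tcp_rot: [[0.121, 0.993, 0.012], [0.993, -0.121, -0.0], [0.001, 0.012, -1.0]]
ft_force: [12.5, -1.1, -1.6]
grip_width: 0.208
```

```bash
python3 - <<'E'
from h import *
st()
c,K,T=cam('scene'); st(); b=c[170:240,280:380]
cv2.imwrite('pics/s3.png',cv2.convertScaleAbs(cv2.resize(b,None,fx=7,fy=7,interpolation=cv2.INTER_CUBIC),alpha=1.8))
for z in(.044,.0485):print(proj(K,T,BED+S@[.008,0,z]))
E
```

```text
t 6.7 standpos [-96.2   0.5  -9.6] F [12.56  0.49 -1.56] w 18.1
t 6.75 standpos [-96.2   0.5  -9.6] F [12.32  0.17 -0.52] w 18.2
[311.63634589 186.37636601]
[311.62772873 184.93309525]
```

View pics/s3.png

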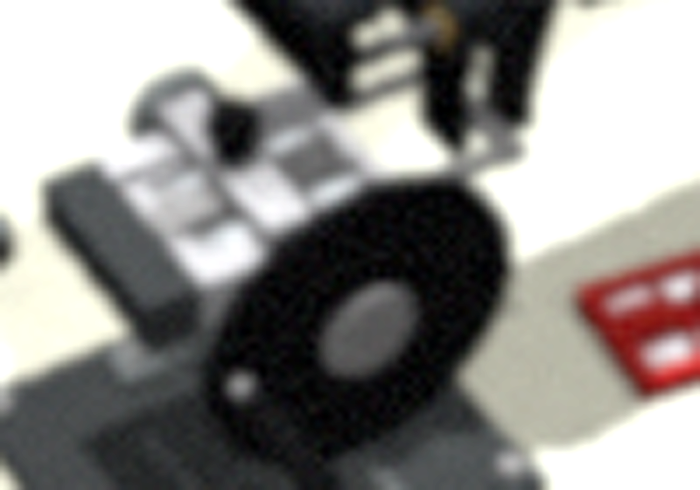

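The picture shows the inner finger inside the bail at about (445,140), the bar and right arm at (490,150), and the knob at (235,130), low on the bridge. The pull of 12.4 N is held. One slightly harder pull will make sure the catch sees well over 6 N.

Emit:
{"api": "drive_tool", "payload": {
  "xyz": [
    [0,-1,0],
    [0,-2,0],
    [0,-2.5,0],
    [0,-2.5,0],
    [0,-2.5,0]
  ],
  "angular": [
    [0,0,0],
    [0,0,0],
    [0,0,0],
    [0,0,0],
    [0,0,0]
  ],
  "claw": [18,18,18,18,18]
}}

```text
clock: 7.38
tool_pos: [0.4695, 0.0382, 0.1261]
tcp_rot: [[0.121, 0.992, 0.017], [0.993, -0.121, -0.0], [0.002, 0.017, -1.0]]
ft_force: [15.5, -2.5, -1.6]
grip_width: 0.206
```

```bash
python3 -c "
from h import *
st()"
```

```text
t 7.375 standpos [-96.3   0.6  -8.9] F [15.69 -0.55 -1.62] w 17.9
```

It held at 15.7 N with no creep. I'll unload the bar, open and lift out.

Emit:
{"api": "drive_tool", "payload": {
  "xyz": [
    [0,4,0],
    [0,8,0],
    [0,12,0],
    [0,12,0],
    [0,12,0]
  ],
  "angular": [
    [0,0,0],
    [0,0,0],
    [0,0,0],
    [0,0,0],
    [0,0,0]
  ],
  "claw": [18,18,20,28,28]
}}

```text
clock: 8.0
tool_pos: [0.4725, 0.0372, 0.1231]
tcp_rot: [[0.121, 0.993, -0.002], [0.993, -0.121, 0.0], [-0.0, -0.002, -1.0]]
ft_force: [0.1, 0.0, -0.6]
grip_width: 0.307
```

```bash
python3 -c "
from h import *
st();go([-88,0,90])"
```

```text
t 8.0 standpos [-93.3   0.  -11.9] F [ 0.15  0.03 -0.59] w 26.7
mm [-1.000e-01  5.100e+00 -1.019e+02] rad [-0.0021  0.0002  0.0048] target [0.4777 0.0365 0.225 ]
```

Emit:
{"api": "drive_tool", "payload": {
  "xyz": [
    [0,2,-30],
    [0,4,-70],
    [0,5,-110],
    [0,5,-130],
    [0,5,-130]
  ],
  "angular": [
    [0,0,0],
    [0,0,0],
    [0,0,0],
    [0,0,0],
    [0,0,0]
  ],
  "claw": [28,28,40,40,40]
}}

```text
clock: 8.62
tool_pos: [0.4789, 0.0367, 0.2546]
tcp_rot: [[0.12, 0.993, 0.002], [0.993, -0.12, 0.001], [0.002, 0.002, -1.0]]
ft_force: [-0.1, -0.9, -0.7]
grip_width: 0.452
```

Emit:
{"api": "drive_tool", "payload": {
  "xyz": [
    [40,45,0],
    [80,90,0],
    [116,138,0],
    [116,138,0],
    [116,138,0]
  ],
  "angular": [
    [0,0,0],
    [0,0,0],
    [0,0,0],
    [0,0,0],
    [0,0,0]
  ],
  "claw": [40,40,40,40,40]
}}

```text
clock: 9.25
tool_pos: [0.6283, 0.1341, 0.2515]
tcp_rot: [[0.121, 0.993, -0.004], [0.993, -0.121, -0.002], [-0.002, -0.004, -1.0]]
ft_force: [-0.3, -0.1, 0.2]
grip_width: 0.461
```

```bash
python3 - <<'E'
from h import *
st();go([50,116,40]);go([50,116,-10])
c,K,T=cam('top'); b=c[150:235,240:345]
cv2.imwrite('pics/t4.png',cv2.convertScaleAbs(cv2.resize(b,None,fx=6,fy=6,interpolation=cv2.INTER_CUBIC),alpha=1.8))
d=np.load('top0.npz')
for p in([50,80,0],[50,128,0]):print(proj(d['K'],d['T'],BED+S@np.array(p)/1e3))
E
```

```text
t 9.25 standpos [ 49.2 115.7 116.5] F [-0.29 -0.18  0.15] w 40.1
mm [ 0.5  1.1 76.5] rad [-0.0035  0.0023  0.0039] target [0.6291 0.1343 0.175 ]
mm [  0.6   1.3 126.5] rad [-0.0035  0.0023  0.0039] target [0.6291 0.1343 0.125 ]
[281.51355877 176.50912958]
[264.93639618 174.74733409]
```

View pics/t4.png

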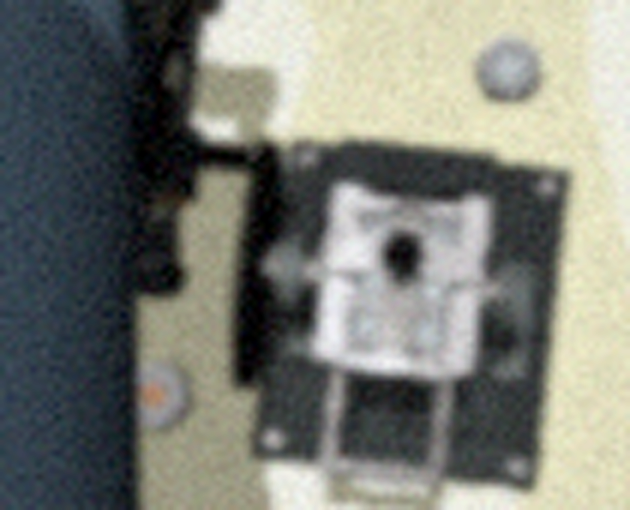

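The picture shows the gripper over the handle, which is at (220,155), with the jaws to either side of it. The bail is at (385,465), the jar at (160,395) is clear, and the handle pixels predicted earlier match the mask. Lowering now.

Emit:
{"api": "drive_tool", "payload": {
  "xyz": [
    [0.5,1,40],
    [0.5,1,80],
    [0.5,1,105],
    [0.5,1,126],
    [0.5,1,126]
  ],
  "angular": [
    [0,0,0],
    [0,0,0],
    [0,0,0],
    [0,0,0],
    [0,0,0]
  ],
  "claw": [40,40,40,40,40]
}}

```text
clock: 9.93
tool_pos: [0.6284, 0.1343, 0.1266]
tcp_rot: [[0.122, 0.993, -0.003], [0.993, -0.122, -0.0], [-0.001, -0.003, -1.0]]
ft_force: [0.7, -0.8, 1.2]
grip_width: 0.461
```

Emit:
{"api": "drive_tool", "payload": {
  "xyz": [
    [0,0,0],
    [0,0,0],
    [0,0,0],
    [0,0,0],
    [0,0,0]
  ],
  "angular": [
    [0,0,0],
    [0,0,0],
    [0,0,0],
    [0,0,0],
    [0,0,0]
  ],
  "claw": [30,20,10,10,10],
  "newtons": 15
}}

```text
clock: 10.55
tool_pos: [0.6293, 0.1357, 0.1278]
tcp_rot: [[0.121, 0.993, -0.003], [0.993, -0.121, 0.001], [0.0, -0.003, -1.0]]
ft_force: [-5.5, 0.6, 5.8]
grip_width: 0.141
```

```bash
python3 -c "
from h import *
st()"
```

```text
t 10.55 standpos [ 50.  117.4  -7.2] F [-5.5  -0.11  5.77] w 12.3
```

Gripped at 12.3 mm, against the 13 mm bar. Now the first 45° of the arc.

Emit:
{"api": "drive_tool", "payload": {
  "xyz": [
    [0,-0.6,-7.8],
    [0,-2.4,-15.5],
    [0,-5.4,-22.7],
    [0,-9.5,-29.4],
    [0,-14.6,-35.4]
  ],
  "angular": [
    [0,0,0],
    [0,0,0],
    [0,0,0],
    [0,0,0],
    [0,0,0]
  ],
  "claw": [8,8,8,8,8],
  "newtons": 22
}}

```text
clock: 11.18
tool_pos: [0.6176, 0.1373, 0.1643]
tcp_rot: [[0.121, 0.993, 0.005], [0.993, -0.121, 0.001], [0.001, 0.005, -1.0]]
ft_force: [5.1, 1.4, -5.7]
grip_width: 0.138
```

```bash
python3 -c "
from h import *
st()"
```

```text
t 11.175 standpos [ 38.2 117.5  29.3] F [ 4.84  2.   -5.73] w 12.0
```

Emit:
{"api": "drive_tool", "payload": {
  "xyz": [
    [0,-6,-5.1],
    [0,-12.7,-9.2],
    [0,-19.9,-12.2],
    [0,-27.5,-14],
    [0,-35.4,-14.6]
  ],
  "angular": [
    [0,0,0],
    [0,0,0],
    [0,0,0],
    [0,0,0],
    [0,0,0]
  ],
  "claw": [8,8,8,8,8]
}}

```text
clock: 11.8
tool_pos: [0.5894, 0.1411, 0.1847]
tcp_rot: [[0.122, 0.992, 0.022], [0.993, -0.122, 0.003], [0.006, 0.021, -1.0]]
ft_force: [10.1, -1.0, 14.3]
grip_width: 0.132
```

```bash
python3 -c "
from h import *
st()"
```

```text
t 11.8 standpos [  9.7 117.7  49.7] F [10.16  0.23 14.25] w 11.5
```

The fingertips are riding up off the bar: opening 11.5 mm with 14 N upward, so the first grip was too shallow. The cradle is near balance and friction holds it there, so I'll open, go deeper and regrip.

Emit:
{"api": "drive_tool", "payload": {
  "xyz": [
    [0,8,-8],
    [0,8,-6],
    [0,8,0],
    [0,8,8],
    [0,8,8]
  ],
  "angular": [
    [0,0,0],
    [0,0,0],
    [0,0,0],
    [0,0,0],
    [0,0,0]
  ],
  "claw": [30,30,30,30,30]
}}

```text
clock: 12.42
tool_pos: [0.5877, 0.1403, 0.1679]
tcp_rot: [[0.121, 0.993, -0.003], [0.993, -0.121, -0.001], [-0.001, -0.003, -1.0]]
ft_force: [0.7, -0.5, 0.8]
grip_width: 0.346
```

```bash
python3 - <<'E'
from h import *
st()
c,K,T=cam('scene'); b=c[130:270,250:420]
cv2.imwrite('pics/s5.png',cv2.convertScaleAbs(cv2.resize(b,None,fx=4,fy=4,interpolation=cv2.INTER_CUBIC),alpha=1.8))
E
```

```text
t 12.425 standpos [  8.1 116.8  32.9] F [ 0.81 -0.45  0.79] w 30.1
```

View pics/s5.png

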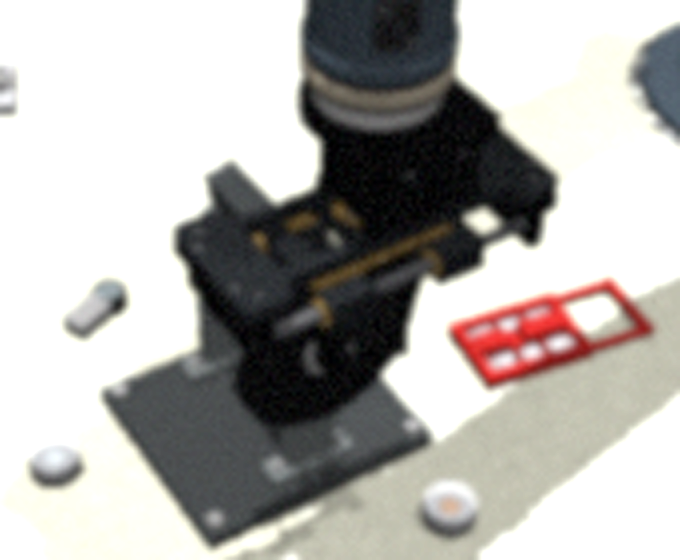

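The picture shows the cradle standing about 80° with its rear block up at (240,190), and the fingers around the handle. Gripping deep now, about 16 mm.

Emit:
{"api": "drive_tool", "payload": {
  "xyz": [
    [0,0,0],
    [0,0,0],
    [0,0,0],
    [0,0,0]
  ],
  "angular": [
    [0,0,0],
    [0,0,0],
    [0,0,0],
    [0,0,0]
  ],
  "claw": [20,10,8,8],
  "newtons": 15
}}

```text
clock: 12.98
tool_pos: [0.5886, 0.1406, 0.1696]
tcp_rot: [[0.121, 0.993, -0.001], [0.993, -0.121, 0.0], [0.0, -0.001, -1.0]]
ft_force: [-2.3, 0.8, 1.7]
grip_width: 0.141
```

```bash
python3 -c "
from h import *
st()"
```

```text
t 12.975 standpos [  9.  117.1  34.6] F [-2.39  0.55  1.75] w 12.2
```

Emit:
{"api": "drive_tool", "payload": {
  "xyz": [
    [0,-7.3,-0.8],
    [0,-15,-0.4],
    [0,-22.8,1.1],
    [0,-30,3.9],
    [0,-37,7.7]
  ],
  "angular": [
    [0,0,0],
    [0,0,0],
    [0,0,0],
    [0,0,0],
    [0,0,0]
  ],
  "claw": [8,8,8,8,8]
}}

```text
clock: 13.6
tool_pos: [0.5512, 0.1456, 0.1615]
tcp_rot: [[0.12, 0.993, -0.001], [0.993, -0.12, 0.001], [0.001, -0.001, -1.0]]
ft_force: [3.0, 1.7, 1.5]
grip_width: 0.142
```

```bash
python3 -c "
from h import *
st()"
```

```text
t 13.6 standpos [-28.7 117.4  26.5] F [2.76 2.11 1.45] w 12.4
```

Emit:
{"api": "drive_tool", "payload": {
  "xyz": [
    [0,-6.1,4.9],
    [0,-11.4,10.7],
    [0,-15.7,17.3],
    [0,-19,24.4],
    [0,-21.1,32]
  ],
  "angular": [
    [0,0,0],
    [0,0,0],
    [0,0,0],
    [0,0,0],
    [0,0,0]
  ],
  "claw": [8,8,8,8,8]
}}

```text
clock: 14.22
tool_pos: [0.531, 0.1479, 0.1293]
tcp_rot: [[0.12, 0.993, -0.0], [0.993, -0.12, 0.0], [0.0, -0.0, -1.0]]
ft_force: [2.4, 2.8, 1.8]
grip_width: 0.145
```

```bash
python3 -c "
from h import *
st()"
```

```text
t 14.225 standpos [-49.1 117.2  -5.7] F [2.   3.08 1.8 ] w 12.6
```

Now the last 11° plus a little pressing down to the stop.

Emit:
{"api": "drive_tool", "payload": {
  "xyz": [
    [0,-0.8,5],
    [0,-0.9,9.5],
    [0,-0.9,12],
    [0,-0.9,13],
    [0,-0.9,13]
  ],
  "angular": [
    [0,0,0],
    [0,0,0],
    [0,0,0],
    [0,0,0],
    [0,0,0]
  ],
  "claw": [8,8,8,8,8]
}}

```text
clock: 14.85
tool_pos: [0.5301, 0.1479, 0.1184]
tcp_rot: [[0.121, 0.993, -0.001], [0.993, -0.121, 0.002], [0.001, -0.001, -1.0]]
ft_force: [-2.8, 2.7, 13.5]
grip_width: 0.143
```

```bash
python3 -c "
from h import *
st()"
```

```text
t 14.85 standpos [-50.  117.  -16.6] F [-3.06  2.3  13.49] w 12.4
```

The upward force of 13.5 N indicates the stop. I'll relieve, open and lift.

Emit:
{"api": "drive_tool", "payload": {
  "xyz": [
    [0,0,0],
    [0,0,-1],
    [0,0,-1],
    [0,0,-1],
    [0,0,-1]
  ],
  "angular": [
    [0,0,0],
    [0,0,0],
    [0,0,0],
    [0,0,0],
    [0,0,0]
  ],
  "claw": [8,8,20,32,32]
}}

```text
clock: 15.48
tool_pos: [0.5295, 0.1467, 0.1171]
tcp_rot: [[0.121, 0.993, -0.002], [0.993, -0.121, -0.001], [-0.002, -0.002, -1.0]]
ft_force: [0.2, -0.5, -0.1]
grip_width: 0.338
```

Emit:
{"api": "drive_tool", "payload": {
  "xyz": [
    [0,0,-20],
    [0,0,-60],
    [0,0,-110],
    [0,0,-160],
    [0,0,-180]
  ],
  "angular": [
    [0,0,0],
    [0,0,0],
    [0,0,0],
    [0,0,0],
    [0,0,0]
  ],
  "claw": [32,32,32,32,32]
}}

```text
clock: 16.1
tool_pos: [0.5313, 0.1472, 0.3007]
tcp_rot: [[0.121, 0.993, 0.004], [0.993, -0.121, 0.001], [0.002, 0.003, -1.0]]
ft_force: [-0.0, -0.3, -0.8]
grip_width: 0.368
```

Emit:
{"api": "drive_tool", "payload": {
  "xyz": [
    [50,-20,0],
    [100,-40,0],
    [150,-50,0],
    [200,-50,0],
    [220,-50,0]
  ],
  "angular": [
    [0,0,0],
    [0,0,0],
    [0,0,0],
    [0,0,0],
    [0,0,0]
  ],
  "claw": [32,32,32,32,32]
}}

```text
clock: 16.73
tool_pos: [0.5059, 0.3751, 0.2966]
tcp_rot: [[0.116, 0.993, -0.002], [0.993, -0.116, -0.001], [-0.001, -0.002, -1.0]]
ft_force: [-0.3, -0.4, 0.7]
grip_width: 0.364
```

```bash
python3 - <<'E'
from h import *
st()
f=lambda c:cv2.convertScaleAbs(cv2.resize(c,None,fx=3.3,fy=3.3,interpolation=cv2.INTER_CUBIC),alpha=1.7)
t,K,T=cam('top');s,K2,T2=cam('scene');np.savez('end.npz',t=t,s=s)
o=np.hstack([f(t[150:270,250:370]),f(s[155:275,260:380])]);cv2.imwrite('pics/e6.png',o)
a=lambda p,q:p[:]
for p in([-50,80,0],[-50,128,0],[-88,0,0],[-90.5,0,0]):print(p,proj(K,T,BED+S@np.array(p)/1e3).round(1),proj(K2,T2,BED+S@np.array(p)/1e3).round(1))
E
```

```text
t 16.725 standpos [-102.4  339.5  161.6] F [-0.23 -0.4   0.74] w 31.7
[-50, 80, 0] [277.3 210.9] [350.1 211. ]
[-50, 128, 0] [260.6 209.2] [362.1 223.5]
[-88, 0, 0] [303.8 227.2] [344.2 186.5]
[-90.5, 0, 0] [303.7 228.1] [345.  186.2]
```

View pics/e6.png

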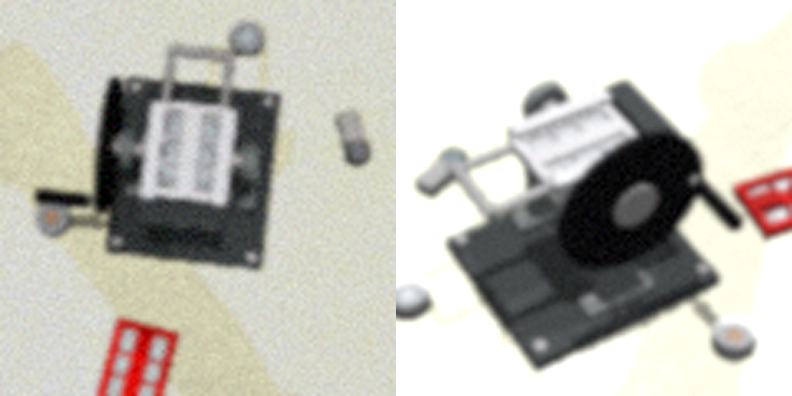

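The cradle is upside down. In the top crop the handle runs (37,197)–(90,200), matching the level prediction at the far stop, and the bail is now at (200,51). The jars and loupe look unmoved. One numeric check on how far the bail stands out, then I hand in.

```bash
python3 - <<'E'
from h import *
d=np.load('top0.npz');p=onz(d['K'],d['T'],(250+200/3.3-.35,150+51/3.3-.35),.135)
x=S.T@(p-BED)*1000;print('bail',x.round(1))
e=np.load('end.npz')['t'];a=d['c'].astype(int)
diff=np.abs(cv2.blur(e,(3,3)).astype(int)-cv2.blur(d['c'],(3,3)).astype(int)).max(2)
for n,(u,v) in dict(jar0=(325,161),jar1=(266,216),jar2=(187,171),loupe=(357,191),spare=(451,204),tweez=(191,240),gauge=(438,167)).items(): 
    t=d['c'][v-13:v+14,u-13:u+14];r=cv2.matchTemplate(e[v-23:v+24,u-23:u+24],t,cv2.TM_CCOEFF_NORMED);_,m,_,l=cv2.minMaxLoc(r);print(n,round(m,2),l[0]-10,l[1]-10)
if 80<x[0]<96: arm.close_job();print('closed',arm.state()['clock'])
E
```

```text
bail [92.1  1.5  0. ]
jar0 0.75 0 0
jar1 0.67 1 -4
jar2 0.99 0 0
loupe 0.98 0 0
spare 0.97 0 0
tweez 0.83 4 5
gauge 0.97 0 0
the job is handed in; nothing more can be done
the job is handed in; nothing more can be done
```

The cassette was tugged, its catch held, and the cradle is now upside down at its far stop. I handed the job in at about 17 s of the 64 s allowed; the hand-in gives no verdict.

- **Tug:** I pulled the bail outward in small steps up to 15.7 N. Position crept only about 0.7 mm between 5 N and 15.7 N, so the catch was already in and no push home was needed.
- **Turn:** My first grip on the handle was too shallow and slipped up off the bar near the top of the arc, with about 14 N pushing up on the tool. I opened, gripped about 15 mm deep and finished the turn. At the end the stop pushed back with 13.5 N; then I let go and moved clear.
- **Cradle check:** The last picture shows the cradle upside down, with the handle within about 1 pixel of where it should be at the far stop.
- **Cassette check:** The bail measured 92 mm from the axis, against 88 to 90.5 mm if latched. That is 1.6 mm beyond the play, inside the roughly 2–3 mm measuring error, so the cassette looks latched but the camera does not prove it.
- **Other things on the bench:** Four of them (loupe, spare cassette, stone gauge, one jar) matched their starting images well, with no shift. A second jar also showed no shift, but on a weaker match (0.75).
- **Weak matches:** One jar by the handle showed a 4-pixel shift and the tweezers 5 to 6 pixels, roughly 12–20 mm if real. Both matches were poor (0.67 and 0.83). I think this comes from the handle now beside that jar and from the arm's shadow, because nothing touched either of them. I did not check those two further before handing in.

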